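# Fold out the crank handle and clamp the synth case in its service cradle

## Robot

A 7-joint arm with a two-finger parallel gripper is mounted at the origin on the work surface. World frame = base frame: x ahead of the robot, y to its left, z up, the work surface at z = 0. Lengths are in m, angles in rad, forces in N, time in s.
With the tool pointing down it reaches from about 0.425 to 0.95 m from the base axis. Payload 4.7 kg.
Tool frame: the origin (TCP) lies between the finger pads; the fingertips stand 25 mm ahead of it and the grasp point (between the pads) lies 6 mm ahead of it; x points along the fingers, z is the direction in which the jaws open and shut, and the axes are right-handed (so a half turn about x gives the same grasp; the last joint's range is limited). The gripper opens to 85 mm and grips with 20 to 120 N. Pads are 22 mm wide; open, the fingers measure 114 mm over their backs; the gripper's body (76 mm by 85 mm) begins 54 mm behind the grasp point. The pads swing forward as they close: fully open they stand 13 mm farther back than shut.
Start: joints at [1.155, 0.469, -0.049, 1.532, 0.024, 1.141, -0.082], TCP at [0.255, -0.625, 0.256] pointing down, gripper open.
Joint ranges: [-2.59, 2.59], [-0.33, 1.99], [-1.39, 1.29], [0.1, 2.45], [-1.04, 4.18], [0.21, 1.99], [-2.66, 2.66]. Speed limits (rad/s): [2.57, 2.57, 3.14, 3.14, 3.14, 3.14, 3.14].

## Interface

Orientations are given as a 3x3 rotation matrix whose columns are the frame's x, y, z axes.
In Python, from rig import * gives the robot as it stands. Calls block until the motion is done:
- movep(position, orientation): joint-space move of the TCP to a pose.
- move_l(position, attitude=None, feed=0.15, until_force=None): straight line of the TCP; attitude=None keeps the orientation; feed is the mean speed in m/s. With until_force (N) it stops when the force on the tool has changed by that much, and returns True; else False.
- move_joints(angles): joint-space move.
- command_gripper(opening, newtons=None): finger opening in m; newtons is the grip in N (None keeps the last); returns when the fingers have stopped.
- sleep(seconds).
- inverse_kinematics(position, orientation): joint angles nearest the present ones, or None.
- sense(): the state.
- camera(name): name is "scene" or "side" or "wrist"; returns (picture, depth): 420x560x3 uint8, red, green, blue; 420x560 float32, m along the optical axis (not along the pixel's ray), 0 where there is no reading.
- camera_params(name): a dict with "K" (3x3 intrinsics, pixels), "position" and "rotation" of the camera in the world; the wrist camera has in their place "tool_from_camera" (4x4, takes a point from camera to tool coordinates, whose origin is the TCP and whose axes are the tool frame's). Camera axes: x right, y down, z forward; pixel columns grow to the right and rows downward; lengths in m; the calibration is good to about 2 mm. A picture is of the moment at which its call begins: read the wrist's pose just before it. camera_params takes no time and is no camera call.
A pose or a line that the arm cannot do raises Unreachable and nothing moves.
- finish_job(): hands the job in, once; it reports no verdict.
The state is a dict: "time_s": time; "joint_pos": joint angles; "qd": joint speeds; "joint_efforts": joint torques, N m; "position": TCP position; "tcp_rot": TCP orientation; "wrist_force": force on the tool from outside, world axes, zero at the start; "ft_torque": the same for the moment, N m; "finger_gap": finger opening in m.
Only numpy, scipy, OpenCV 4.12 (cv2) and the standard library are available. Lean on these libraries where they do the work, as an engineer would, in place of code of your own. Each camera call takes 0.05 s, during which the arm holds its last target. There are 200 camera calls.

## Task

Fold the crank's handle up from the arm to its upright working position, then crank clockwise by the handle until the jaw has pushed the small synth case against the buffer of the fence and holds it firmly there: stop as soon as the crank turns clearly harder, at a squeeze of about 15 N, and never let it come to 27 N. Do not turn the crank before the handle is out, do not touch the case or the jaw with the robot, and leave everything else where it is. Let go with the handle still upright.

Things in the scene. Friction and masses are not known exactly. Their poses are not given: they have to be found in the camera images.
- cradle: Fixed plywood board 240 (x) x 370 (y) x 12 mm carrying the clamp; origin at table level, its board reaches from y -165 to y +205 mm. Its +y is the clamping direction (from crank and jaw to fence). Place and yaw vary.
- fence: Fixed aluminium fence across the +y end of the cradle, 150 mm wide, 60 mm tall; origin at the foot of its front face, 175 mm along cradle +y. In its front face sits a rubber-faced buffer, 90 mm wide, screwed out 2 to 18 mm towards the case; how far differs each time and is not measured. It does not yield under clamping.
- jaw_face (a point): Middle of the rubber pad face (110 x 30 mm) of the sliding jaw, 47 mm above the table. The jaw moves 20 mm along cradle +y per rad of crank. The pad is sprung: about 5 N per mm of squeeze.
- case: Small synthesizer case with wooden cheeks, loose on the cradle's board between jaw and fence: 130 (x) x 120 (y) x 62 mm, knobs to 74 mm above its underside, about 0.4 kg (0.3 to 0.5); origin at the centre of its underside. The jaw first meets it, pushes it (a drag of a few newtons), then squeezes it on the fence's buffer.
- hub (a point): Point on the vertical axis of the crank, at the height of the handle's hinge pin (121 mm above the table). Below it stands the round grey gearbox, 90 mm in diameter, its top 62 mm above the table (a shaft cap to 68 mm).
- crank (a joint): Crank angle about the vertical, 0 at start, growing CLOCKWISE from above, which drives the jaw to the fence. Self-locking. Force at the handle (80 mm radius): about 6 N idle, about 7 N pushing the case, then 0.25 N more per newton of squeeze (10 N at 15 N squeeze). In all 1.2 to 2.6 rad. The arm is a steel bar 16 mm wide, top 105 mm above the table.
- handle_hinge (a point): Pin of the folding handle at the outer end of the crank arm, 80 mm from the hub axis, 121 mm above the table; the pin lies level, square to the arm.
- handle_end (a point): Free end of the handle, 85 mm from the pin. The handle is a round black grip, 18 mm in diameter, from 18 to 85 mm from the pin, and it spins freely about its own length. Folded it lies over the crank arm, pointing at the hub (and 5 mm past it), with 7 mm of air between it and the arm.
- handle (a joint): Folding angle of the handle about its pin: 0 folded flat over the arm towards the hub, 1.571 standing straight up against its stop (working position). Starts between 0 and 0.3. It has a stiff hinge (0.1 N m) that stays where it is left.
- spare_knob: small black spare control knob, 22 mm wide, 18 mm tall, standing on the cradle's board; origin under its centre. Bystander, not to be disturbed.
- adapter: small upright plug adapter, 16 mm wide, 34 mm tall, standing on the cradle's board; origin under its centre. Bystander, not to be disturbed.
- driver: screwdriver lying on the table right of the cradle, 180 mm long. Bystander, not to be disturbed.
- mug: white mug, 80 mm wide, 95 mm tall, origin under its centre. Bystander, not to be disturbed.
- wing_knob: three-winged stand knob, about 75 mm across, 22 mm tall. Bystander, not to be disturbed.
- screw_tray: grey screw tray 120 x 90 x 30 mm. Bystander, not to be disturbed.
- blank_panel: loose aluminium blank panel 129 x 50 x 12 mm. Bystander, not to be disturbed.

How it is judged:
By the outcome, as a careful person would: the job done as asked, in the order asked, and still so for the second after the job is handed in, with the robot touching nothing.
It also fails if it takes over 72 s, if anything falls off the work surface, if the arm or the gripper's body presses on something with over 40 N, if the wrist force passes 120 N, or if a joint passes its speed limit or range.

## Working session

There is one attempt and no reset: what is moved stays moved. The work goes in short steps, each a Python script; the robot and the scene stay as the last script left them, time stands still between calls to the robot, and variables do not carry over. Pictures are saved under pics/ and viewed, about 8 in all and at most 12, crops included, and the job is handed in when it is done.

```bash
mkdir -p pics; ls; python3 - <<'E'
from rig import *
import cv2,numpy as np
for n in("scene","side"):
    p,d=camera(n); cv2.imwrite(f"pics/{n}0.png",p[:,:,::-1]); np.save(f"{n}_d.npy",d); np.save(f"{n}_p.npy",p)
    c=camera_params(n); print(n,c)
print(camera_params("wrist")); print(sense())
E
```

```text
pics
scene {'K': array([[500.7704487 ,   0.        , 281.66530108],
       [  0.        , 500.7704487 , 207.54606447],
       [  0.        ,   0.        ,   1.        ]]), 'position': array([ 1.31545933, -1.03708945,  0.97264227]), 'rotation': array([[ 0.80499624,  0.29735996, -0.5133791 ],
       [ 0.59288895, -0.43461842,  0.67793033],
       [-0.02153467, -0.85010816, -0.52616763]])}
side {'K': array([[470.37598541,   0.        , 273.25975575],
       [  0.        , 470.37598541, 210.63857025],
       [  0.        ,   0.        ,   1.        ]]), 'position': array([-0.15745692,  0.77408376,  1.18656739]), 'rotation': array([[-0.75070723, -0.4936163 ,  0.43906902],
       [-0.66060561,  0.5671656 , -0.49185711],
       [-0.00623616, -0.65929214, -0.75186102]])}
{'K': array([[374.54295421,   0.        , 277.77121519],
       [  0.        , 374.54295421, 206.32353405],
       [  0.        ,   0.        ,   1.        ]]), 'tool_from_camera': array([[-9.91741657e-04, -2.64836006e-01,  9.64292957e-01,
        -1.18052243e-01],
       [ 7.08749464e-04, -9.64293375e-01, -2.64835392e-01,
 
[... 337 characters left out ...]
: array([-7.33447291e-04, -2.29971822e-03,  1.55896244e-03, -3.13933772e-03,
        2.31182281e-04, -7.78733362e-05,  2.80881413e-05]), 'joint_efforts': array([ 1.85167441e-04, -5.11515284e+01, -4.69564693e-02, -2.38392448e+01,
        1.08615076e-02,  4.30550863e-03, -1.15011701e-05]), 'position': array([ 0.2544863 , -0.6246717 ,  0.25535077]), 'tcp_rot': array([[-7.00910240e-04,  9.26107137e-01,  3.77259963e-01],
       [ 1.63299056e-03,  3.77260613e-01, -9.26105698e-01],
       [-9.99998421e-01, -3.30550069e-05, -1.77675004e-03]]), 'wrist_force': array([-0.56295691, -0.09138492, -0.26628734]), 'ft_torque': array([-0.04116054,  0.00927998, -0.00390369]), 'finger_gap': 0.08530192718008239}
```

View pics/scene0.png

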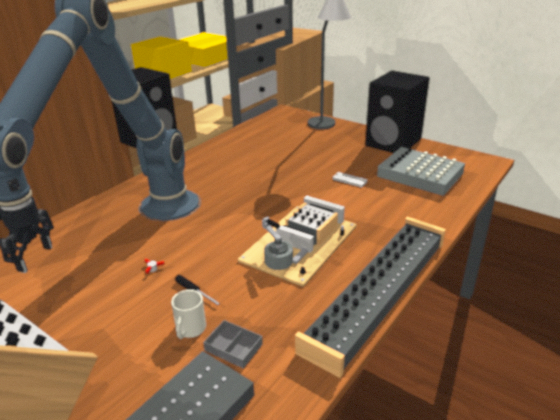

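View pics/side0.png

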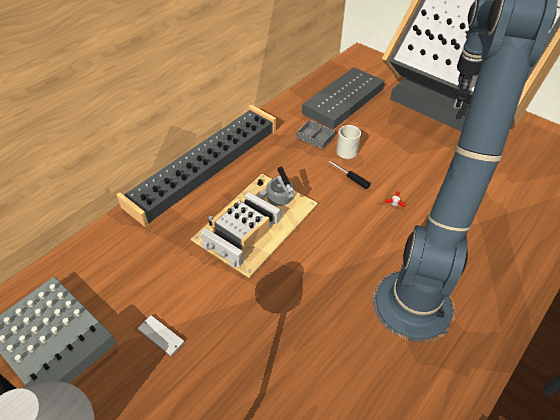

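```bash
cat > h.py <<'E'
from rig import *
import numpy as np, cv2
def campose(name):
    c=camera_params(name)
    if name!="wrist": return c["K"],np.array(c["rotation"]),np.array(c["position"])
    s=sense(); T=c["tool_from_camera"]; R=s["tcp_rot"]
    return c["K"],R@T[:3,:3],R@T[:3,3]+s["position"]
def cloud(d,K,R,t):
    v,u=np.mgrid[:d.shape[0],:d.shape[1]]
    P=np.stack([(u-K[0,2])/K[0,0]*d,(v-K[1,2])/K[1,1]*d,d],-1)
    return P@R.T+t
def down(phi):  # tool x down, z (jaw dir) horizontal at angle phi
    x=np.array([0,0,-1.]); z=np.array([np.cos(phi),np.sin(phi),0]); return np.stack([x,np.cross(z,x),z],1)
E
python3 - <<'E'
from h import *
for n,pts in(("scene",[(241,262),(305,278),(355,225),(278,248),(272,225),(303,271),(342,232),(315,210)]),("side",[(318,204),(263,175),(192,237),(247,276),(284,178),(278,190),(261,183),(210,221)])):
    d=np.load(n+"_d.npy"); W=cloud(d,*campose(n))
    for p in pts: print(n,p,W[p[1],p[0]].round(3))
E
```

```text
scene (241, 262) [ 0.458 -0.123  0.004]
scene (305, 278) [ 0.671 -0.08   0.012]
scene (355, 225) [0.65  0.258 0.007]
scene (278, 248) [ 0.563 -0.068  0.07 ]
scene (272, 225) [ 0.537 -0.06   0.139]
scene (303, 271) [ 1.315 -1.037  0.973]
scene (342, 232) [0.645 0.177 0.022]
scene (315, 210) [0.54  0.173 0.073]
side (318, 204) [ 0.441 -0.125 -0.001]
side (263, 175) [ 0.668 -0.097  0.011]
side (192, 237) [0.648 0.259 0.014]
side (247, 276) [0.421 0.246 0.003]
side (284, 178) [ 0.52  -0.037  0.138]
side (278, 190) [ 0.543 -0.034  0.07 ]
side (261, 183) [ 0.643 -0.06   0.016]
side (210, 221) [0.639 0.187 0.035]
```

```bash
python3 - <<'E'
from h import *
movep([0.58,0.0,0.36],down(-np.pi/2))
pose=campose("wrist"); p,d=camera("wrist")
np.savez("w1.npz",d=d,p=p,K=pose[0],R=pose[1],t=pose[2])
cv2.imwrite("pics/w1.png",cv2.resize(p[:,:,::-1],(800,600),interpolation=cv2.INTER_CUBIC))
s=sense();print(s["time_s"],s["position"],s["wrist_force"],s["joint_pos"])
E
```

```text
2.675 [ 0.58007777 -0.00113066  0.35973994] [-0.09781676 -0.45926147  0.41822041] [ 0.3256873   0.28151887 -0.50284597  1.60133046  0.13985516  1.29512039
 -1.77130741]
```

View pics/w1.png

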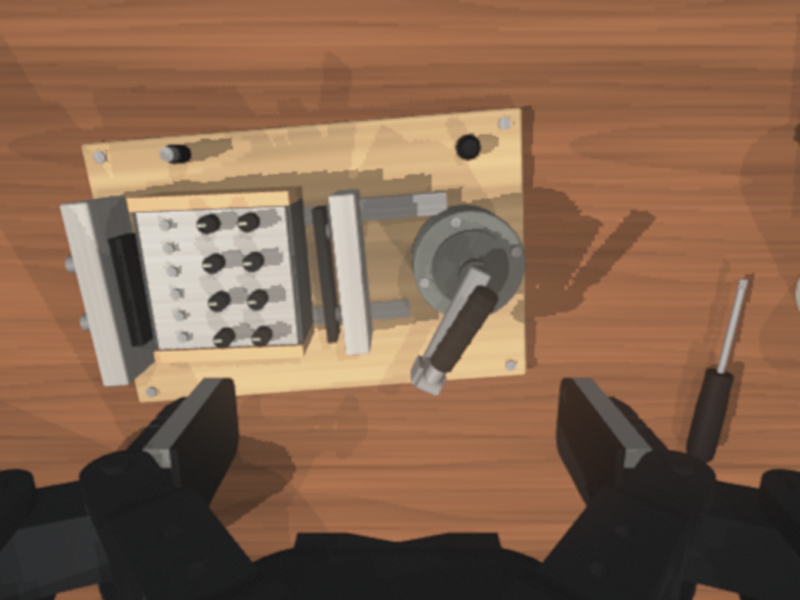

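```bash
python3 - <<'E'
from h import *
w=np.load("w1.npz"); p=w["p"].astype(int); d=w["d"]; W=cloud(d,w["K"],w["R"],w["t"])
z=W[...,2]; roi=(W[...,0]>.42)&(W[...,0]<.68)&(W[...,1]>-.16)&(W[...,1]<.05)&(d>0)
roi[260:]=False
g=roi&(z>.056)&(z<.066)
G=W[g]; 
from scipy.optimize import least_squares
c,r=cv2.minEnclosingCircle(G[:,:2].astype(np.float32)); print("gear",c,r,g.sum(),np.median(G[:,2]))
up=roi&(z>.09); dark=up&(p.max(2)<80)
def line(m,n):
    P=W[m]; c=P.mean(0); u=np.linalg.svd(P-c)[2][0]; s=(P-c)@u
    print(n,m.sum(),"c",c.round(4),"u",u.round(3),"ends",(c+u*s.min()).round(4),(c+u*s.max()).round(4), "zmin/max",P[:,2].min().round(3),P[:,2].max().round(3))
line(dark,"handle"); line(up&~dark,"arm"); line(up,"all")
b=roi&(z>.064)&(z<.075); print("cap",W[b].mean(0),b.sum())
# crop
c=p[120:290,260:400].astype(np.uint8)[:,:,::-1]; cv2.imwrite("pics/crop.png",cv2.resize(c,None,fx=3.5,fy=3.5,interpolation=cv2.INTER_CUBIC))
np.set_printoptions(linewidth=200)
print((z[180:270:6,285:350:5]*1000).round().astype(int))
# gear edge per-row/top fit using boundary of z>.055 mask
m=(g.astype(np.uint8)); cs,_=cv2.findContours(m,0,1); c=max(cs,key=len)[:,0]
E=np.array([W[v,u,:2] for u,v in c])
f=lambda q:np.hypot(*(E-q[:2]).T)-.045
print(least_squares(f,[.55,-.06],loss="soft_l1",f_scale=.001).x)
for n in("scene","side"):
    Ws=cloud(np.load(n+"_d.npy"),*campose(n)); ps=np.load(n+"_p.npy").astype(int); zz=Ws[...,2]
    r=(abs(Ws[...,0]-.54)<.1)&(abs(Ws[...,1]+.05)<.1)
    k=r&(zz>.095)&(zz<.3)&(ps.max(2)<80)
    P=Ws[k];c=P.mean(0);u=np.linalg.svd(P-c)[2][0];s=(P-c)@u;print(n,k.sum(),c.round(3),u.round(3),(c+u*s.min()).round(3),(c+u*s.max()).round(3))
    G=Ws[r&(zz>.056)&(zz<.066)]; print(G.min(0),G.max(0))
E
```

```text
gear (0.5541765689849854, -0.014210117980837822) 0.08786077797412872 2282 0.0622832226373565
handle 1122 c [ 0.5364 -0.0455  0.1412] u [-0.893  0.451 -0.001] ends [ 0.569  -0.062   0.1413] [ 0.5026 -0.0285  0.1412] zmin/max 0.09 0.154
arm 1027 c [ 0.5334 -0.0413  0.1094] u [-0.87   0.479  0.114] ends [ 0.5701 -0.0615  0.1046] [ 0.4852 -0.0147  0.1157] zmin/max 0.09 0.148
all 2149 c [ 0.535  -0.0435  0.126 ] u [-0.878  0.478 -0.018] ends [ 0.5685 -0.0618  0.1267] [ 0.4823 -0.0148  0.1249] zmin/max 0.09 0.154
cap [ 0.55839286 -0.00489148  0.06817889] 3608
[[ 12  59  62  65  70  69  68  68  69  69  68  67  68]
 [ 12  63  63  62  68  68  68  69  97 101  98  97  69]
 [ 13  62  62  61  69  70  67  87  97 106 105 105  67]
 [ 13  13  65  61  68  68  68  68 106 105 105 105  69]
 [ 14  12  62  64  62  68  69 103 105 144 150 146 141]
 [ 14  13  12  60  64  62  68 105 106 148 153 153 151]
 [ 14  12  11  12  62  63 104 105 145 149 150 150 146]
 [ 12  13  13  11  13 100 106 140 147 147 148 146  14]
 [ 11  12  13  12  12 106 135 143 147 147 147  13  11]
 [ 11  13  13  12 104 106 140 143 145 144  11  12  12]
 [ 12  13  12  99 105 136 142 142 143  13  12  13  13]
 [ 13  13  13 105 132 137 141 139  12  13  12  11  14]
 [ 13  97 105 105 135 137 137 136  12  12  13  13  13]
 [ 12 109 120 125 133 135 133  12  12  13  12  12  12]
 [ 12 119 127 129 129 118  11  12  12  11  10  -1   0]]
[ 0.55740407 -0.05739973]
scene 47 [ 0.535 -0.054  0.142] [ 0.894 -0.359  0.27 ] [ 0.505 -0.042  0.133] [ 0.56  -0.065  0.149]
[ 0.48843841 -0.1048336   0.05609   ] [0.61501828 0.04977    0.06597672]
side 96 [ 0.527 -0.042  0.14 ] [-0.871  0.398 -0.288] [ 0.557 -0.055  0.149] [ 0.5   -0.029  0.131]
[ 0.4830597  -0.10271625  0.05616708] [0.61418395 0.04961865 0.06598252]
```

View pics/crop.png

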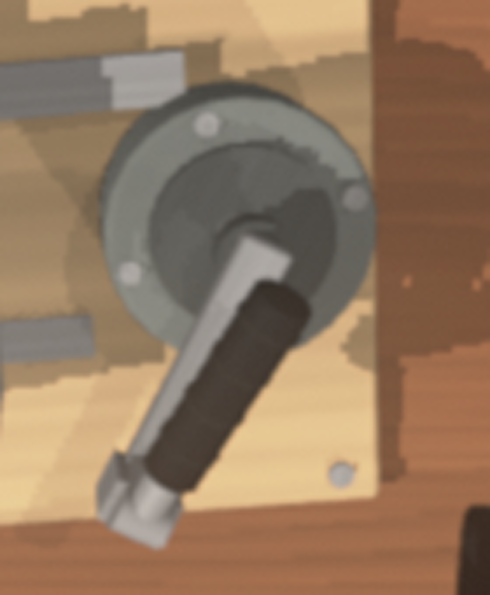

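```bash
python3 - <<'E'
from h import *
from scipy.optimize import least_squares
w=np.load("w1.npz"); p=w["p"].astype(int); d=w["d"]; W=cloud(d,w["K"],w["R"],w["t"]); z=W[...,2]
h0=np.array([.557,-.057]); rr=np.hypot(W[...,0]-h0[0],W[...,1]-h0[1])
G=W[(z>.056)&(z<.074)&(rr<.052)][:,:2]
H=cv2.convexHull(G.astype(np.float32))[:,0]
for r in(.045,.044): print("hub",least_squares(lambda q:np.hypot(*(H-q[:2]).T)-r,h0,loss="soft_l1",f_scale=.001).x)
q=least_squares(lambda q:np.hypot(*(H-q[:2]).T)-q[2],[*h0,.045],loss="soft_l1",f_scale=.001).x;print(q)
m=(rr<.11)&(z>.122)&(z<.16)&(p.max(2)<90)&(W[...,1]<.03)
P=W[m]
# cylinder-axis fit: points at 9 mm from axis; params x0,y0 at mid, yaw, pitch, zmid
c=P.mean(0)
def axis(q): u=np.array([np.cos(q[3])*np.cos(q[4]),np.sin(q[3])*np.cos(q[4]),np.sin(q[4])]); return q[:3],u
def f(q):
    o,u=axis(q); v=P-o; s=v@u; return np.r_[np.linalg.norm(v-np.outer(s,u),axis=1)-.009,(o[0]-c[0])]
s=least_squares(f,[*c-[0,0,.008],np.arctan2(-.45,.89),.28],loss="soft_l1",f_scale=.001)
o,u=axis(s.x); t=(P-o)@u; print("axis",o,u,s.x[3:],abs(f(s.x)).mean(),len(P)); print("end",o+u*np.percentile(t,99.5),"base",o+u*np.percentile(t,.5))
k=(.121-o[2])/u[2]; print("pin est (axis at z=.121)",o+u*k)
E
```

```text
hub [ 0.55772511 -0.05740176]
hub [ 0.55841832 -0.05745812]
[ 0.55816429 -0.05742761  0.04437176]
axis [ 0.53435898 -0.04659741  0.13678511] [ 0.8663245  -0.41576547  0.27680487] [-0.44745403  0.28046746] 0.0007648653260882973 1105
end [ 0.55967351 -0.05874633  0.14487352] base [ 0.50344469 -0.03176106  0.12690749]
pin est (axis at z=.121) [ 0.48495583 -0.02288791  0.121     ]
```

```bash
cat >> h.py <<'E'
hub=np.array([.5577,-.0574]); yaw0=-.4475   # yaw of arm direction pin->hub
def hp(theta,crank=0.,r=.067):
    "point on handle axis r from pin, folding theta, crank angle (clockwise)"
    b=yaw0-crank; n=np.array([np.cos(b),np.sin(b)])
    return np.r_[hub-.08*n+r*np.cos(theta)*n, .121+r*np.sin(theta)]
def tcp(P): return np.asarray(P)+[0,0,.006]
E
python3 - <<'E'
from h import *
for phi in(yaw0+np.pi/2,yaw0-np.pi/2):
    R=down(phi)
    pts=[hp(.28)+[0,0,.08]]+[hp(t) for t in np.linspace(.28,1.6,5)]+[hp(1.571,c) for c in np.linspace(.2,2.8,8)]
    for P in pts:
        q=inverse_kinematics(tcp(P),R); print(None if q is None else np.round(q,2))
    print()
E
```

```text
[ 0.74  0.45 -0.95  1.84  0.41  1.07  0.76]
[ 0.7   0.55 -0.91  1.92  0.54  0.94  0.65]
[ 0.71  0.51 -0.92  1.92  0.5   0.96  0.68]
[ 0.72  0.46 -0.93  1.94  0.45  0.97  0.7 ]
[ 0.73  0.42 -0.94  1.97  0.41  0.96  0.71]
[ 0.73  0.38 -0.95  2.    0.38  0.94  0.72]
[ 0.7   0.4  -0.95  1.98  0.39  0.96  0.68]
[ 0.65  0.44 -0.95  1.94  0.43  0.98  0.62]
[ 0.61  0.49 -0.96  1.88  0.47  1.02  0.58]
[ 0.59  0.54 -0.95  1.81  0.51  1.05  0.56]
[ 0.58  0.59 -0.95  1.75  0.53  1.09  0.58]
[ 0.59  0.62 -0.94  1.69  0.55  1.11  0.61]
[ 0.62  0.64 -0.93  1.66  0.56  1.13  0.66]
[ 0.65  0.65 -0.92  1.65  0.56  1.13  0.71]

[ 0.34  0.32 -0.4   1.86  0.15  0.99 -2.14]
[ 0.32  0.42 -0.38  1.94  0.21  0.83 -2.19]
[ 0.32  0.38 -0.39  1.94  0.19  0.86 -2.19]
[ 0.33  0.34 -0.41  1.96  0.17  0.88 -2.18]
[ 0.33  0.3  -0.42  1.98  0.15  0.89 -2.19]
[ 0.33  0.26 -0.43  2.02  0.14  0.88 -2.2 ]
[ 0.3   0.28 -0.44  2.    0.15  0.89 -2.23]
[ 0.26  0.31 -0.44  1.96  0.17  0.91 -2.28]
[ 0.23  0.36 -0.43  1.9   0.18  0.93 -2.31]
[ 0.22  0.4  -0.42  1.83  0.2   0.95 -2.31]
[ 0.22  0.44 -0.41  1.77  0.21  0.98 -2.29]
[ 0.24  0.47 -0.4   1.71  0.21  1.   -2.25]
[ 0.27  0.49 -0.39  1.68  0.21  1.01 -2.21]
[ 0.31  0.5  -0.37  1.67  0.21  1.01 -2.16]
```

```bash
python3 - <<'E'
from h import *
R=down(yaw0-np.pi/2)
command_gripper(.05,20)
movep(tcp(hp(.28)+[0,0,.06]),R)
f0=sense()["wrist_force"]
print(move_l(tcp(hp(.28)),feed=.08,until_force=6))
p,d=camera("wrist"); cv2.imwrite("pics/g1.png",p[:,:,::-1])
command_gripper(.0,20); sleep(.2)
s=sense();print(s["time_s"],s["finger_gap"],s["position"]-tcp(hp(.28)),f0,s["wrist_force"],s["ft_torque"])
p,d=camera("wrist"); cv2.imwrite("pics/g2.png",p[:,:,::-1])
a=cv2.imread("pics/g1.png");b=cv2.imread("pics/g2.png");cv2.imwrite("pics/g12.png",np.hstack([a[100:,80:480],b[100:,80:480]]))
E
```

```text
False
5.3583 0.0174347804359961 [-0.00010334 -0.00133129  0.00013072] [-0.31025847  0.68077585  1.3563573 ] [-0.83045275 -5.29123052  3.08746695] [-1.08904866  0.27131049  0.00156758]
```

View pics/g12.png

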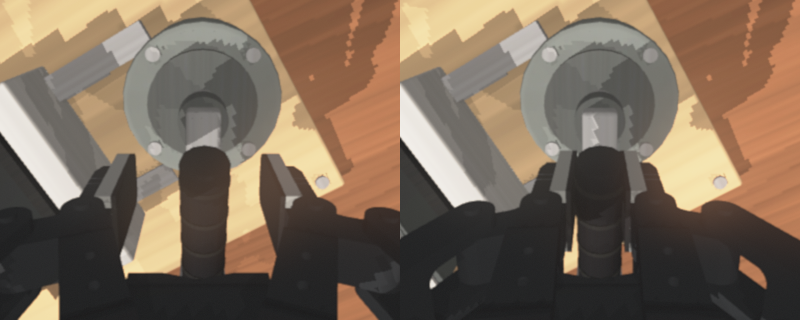

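```bash
python3 - <<'E'
from h import *
n=np.array([np.cos(yaw0-np.pi/2),np.sin(yaw0-np.pi/2),0])
b=tcp(hp(.28))
for k in(.001,.002,.003):
    move_l(b+k*n,feed=.02); sleep(.15); s=sense(); print(k,s["time_s"],s["wrist_force"].round(2),(s["wrist_force"]@n).round(2),((s["position"]-b)@n*1000).round(2),s["finger_gap"])
    if s["wrist_force"]@n<1: break
E
```

```text
0.001 5.8083 [ 0.75 -4.8   1.75] 4.0 1.29 0.016836400085957222
0.002 6.2083 [ 1.91 -2.83  0.47] 1.72 1.55 0.016872227047255123
0.003 6.6083 [ 5.02  0.11 -0.38] -2.27 1.94 0.017394290184665633
```

```bash
python3 - <<'E'
from h import *
n=np.array([np.cos(yaw0-np.pi/2),np.sin(yaw0-np.pi/2),0]); a=np.array([-np.cos(yaw0),-np.sin(yaw0),0])
k=.0023
for t in np.linspace(.4,1.6,11):
    tgt=tcp(hp(t))+k*n
    move_l(tgt,feed=.04); sleep(.08); s=sense(); F=s["wrist_force"]
    print(round(t,2),round(s["time_s"],2),"lat",(F@n).round(2),"rad",(F@a).round(2),"z",F[2].round(2),"k",round(k*1000,2),"err",((s["position"]-tgt)*1000).round(1))
    k+=np.clip(F@n,-4,4)/8000
    if abs(F@n)>6: break
p,d=camera("side"); pose=campose("wrist");pw,dw=camera("wrist")
np.savez("w2.npz",d=dw,p=pw,K=pose[0],R=pose[1],t=pose[2])
c=cv2.resize(p[140:220,220:330,::-1],None,fx=4,fy=4); w=cv2.resize(pw[:,:,::-1],(427,320)); cv2.imwrite("pics/up.png",np.hstack([cv2.resize(c,(370,320)),w]))
print(k)
E
```

```text
0.4 7.04 lat -1.05 rad -3.16 z 0.28 k 2.3 err [-0.1  0.3 -0. ]
0.52 7.47 lat -0.97 rad -1.35 z -0.3 k 2.17 err [-0.6  0.4 -0.2]
0.64 7.91 lat -0.94 rad 0.54 z -1.79 k 2.05 err [-0.8  0.4 -0.1]
0.76 8.34 lat -0.92 rad 2.18 z -2.35 k 1.93 err [-0.6  0.2 -0. ]
0.88 8.78 lat -0.57 rad 1.16 z -3.0 k 1.82 err [-0.3 -0.   0.1]
1.0 9.21 lat 0.38 rad 1.17 z -2.62 k 1.74 err [-0.  -0.1  0.3]
1.12 9.64 lat 0.52 rad -1.34 z 0.08 k 1.79 err [ 0.2 -0.1  0.5]
1.24 10.07 lat -0.19 rad -2.7 z 1.68 k 1.86 err [ 0.3 -0.   0.6]
1.36 10.51 lat -0.14 rad -3.23 z 4.54 k 1.83 err [ 0.4 -0.1  0.5]
1.48 10.94 lat 0.39 rad -2.38 z 5.66 k 1.82 err [ 0.4 -0.1  0.4]
1.6 11.38 lat 1.38 rad -3.34 z 6.77 k 1.87 err [0.4 0.  0.4]
0.0020379457199324372
```

View pics/up.png

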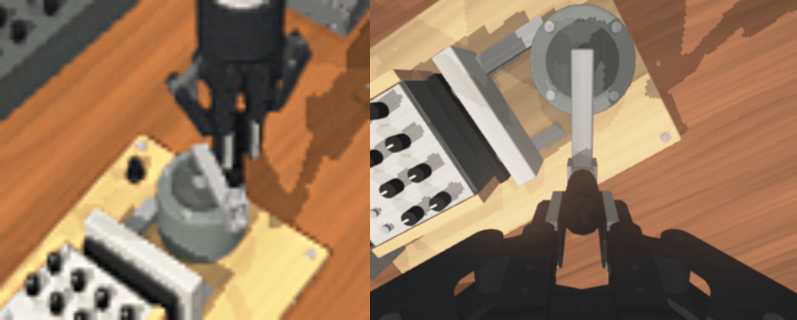

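```bash
python3 - <<'E'
from h import *
n=np.array([np.cos(yaw0-np.pi/2),np.sin(yaw0-np.pi/2),0]); a=np.array([-np.cos(yaw0),-np.sin(yaw0),0])
k=.0019; b=tcp(hp(np.pi/2))+k*n
for e in(.003,.004,.005,.006,.007,.008,.009):
    move_l(b+e*a-[0,0,.0015],feed=.03); sleep(.1); s=sense();F=s["wrist_force"]
    print(e,round(s["time_s"],2),"lat",(F@n).round(2),"rad",(F@a).round(2),"z",F[2].round(2),"pos a",((s["position"]-b)@a*1000).round(2))
    if F@a<-11: break
E
```

```text
0.003 11.82 lat 2.29 rad -2.87 z 12.78 pos a 1.54
0.004 12.18 lat 1.71 rad -4.7 z 11.57 pos a 1.91
0.005 12.53 lat 1.68 rad -6.37 z 10.22 pos a 2.69
0.006 12.88 lat 1.53 rad -4.91 z 9.59 pos a 3.54
0.007 13.22 lat 3.1 rad -5.21 z 10.62 pos a 4.84
0.008 13.57 lat 1.55 rad -4.48 z 9.87 pos a 6.04
0.009 13.93 lat 1.06 rad -4.34 z 8.47 pos a 7.25
```

```bash
python3 - <<'E'
from h import *
ims=[]
for n in("scene","side"):
    K,R,t=campose(n); p,d=camera(n)
    q=K@(R.T@(np.r_[hub-.08*np.array([np.cos(yaw0),np.sin(yaw0)]),.16]-t)); u,v=(q[:2]/q[2]).astype(int)
    ims.append(cv2.resize(p[v-32:v+32,u-32:u+32,::-1],(390,390),interpolation=cv2.INTER_CUBIC)); 
pose=campose("wrist");pw,dw=camera("wrist"); np.savez("w3.npz",d=dw,p=pw,K=pose[0],R=pose[1],t=pose[2])
W=cloud(dw,*pose); np.set_printoptions(linewidth=220)
cv2.imwrite("pics/up2.png",np.hstack(ims))
a=np.array([-np.cos(yaw0),-np.sin(yaw0)]); rad=(W[...,:2]-hub)@a
for v in range(200,330,8):
    print(v,[(int(rad[v,u]*1000),int(W[v,u,2]*1000)) for u in range(262,300,6)], pw[v,278])
E
```

```text
200 [(72, 99), (71, 104), (71, 104), (71, 104), (71, 105), (73, 99), (95, 12)] [136 126 119]
208 [(73, 117), (76, 106), (76, 105), (76, 104), (76, 105), (72, 117), (73, 116)] [135 125 118]
216 [(76, 120), (74, 125), (69, 142), (69, 143), (70, 140), (74, 126), (77, 118)] [81 64 53]
224 [(73, 143), (69, 155), (68, 158), (68, 160), (69, 157), (71, 151), (81, 119)] [80 62 51]
232 [(71, 161), (68, 169), (67, 172), (67, 173), (68, 171), (69, 167), (86, 118)] [78 60 49]
240 [(19, 311), (67, 182), (66, 183), (66, 184), (67, 182), (68, 180), (72, 167)] [74 57 46]
248 [(68, 186), (66, 191), (65, 193), (65, 196), (65, 193), (67, 190), (70, 182)] [72 56 47]
256 [(67, 197), (66, 200), (65, 202), (65, 201), (65, 201), (66, 199), (69, 193)] [66 51 42]
264 [(66, 205), (66, 206), (66, 205), (66, 205), (66, 206), (66, 204), (68, 201)] [66 54 47]
272 [(69, 205), (68, 206), (69, 205), (69, 205), (69, 205), (69, 205), (69, 205)] [61 49 42]
280 [(71, 206), (71, 206), (71, 206), (72, 205), (72, 204), (71, 205), (70, 207)] [62 51 47]
288 [(74, 206), (73, 207), (74, 205), (74, 206), (74, 205), (74, 205), (73, 207)] [59 50 45]
296 [(77, 206), (76, 206), (76, 207), (76, 206), (76, 206), (76, 208), (76, 206)] [53 44 40]
304 [(79, 206), (79, 206), (78, 207), (79, 206), (79, 206), (79, 205), (197, 0)] [51 42 38]
312 [(206, 0), (206, 0), (205, 0), (206, 0), (206, 0), (205, 0), (205, 0)] [171 115  82]
320 [(215, 0), (214, 0), (214, 0), (213, 1), (214, 0), (214, 0), (214, 0)] [169 113  80]
328 [(223, 0), (222, 0), (222, 0), (223, 0), (223, 0), (222, 0), (222, 0)] [163 110  78]
```

View pics/up2.png

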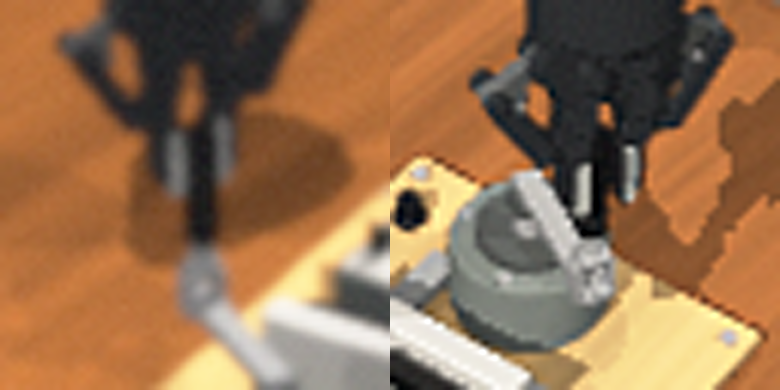

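```bash
python3 - <<'E'
from h import *
n=np.array([np.cos(yaw0-np.pi/2),np.sin(yaw0-np.pi/2),0]); a=np.array([-np.cos(yaw0),-np.sin(yaw0),0])
k=.0019; b=tcp(hp(np.pi/2))+k*n
command_gripper(.045); sleep(.1); s=sense(); print("free",s["wrist_force"].round(2),s["position"]-b)
move_l(b-.005*a,feed=.04); sleep(.1); print("free",sense()["wrist_force"].round(2))
command_gripper(0,60); sleep(.1)
for e in(-.005,-.003,-.001,.001,.003,.005,.007):
    move_l(b+e*a,feed=.03); sleep(.1); s=sense();F=s["wrist_force"]
    print(e,round(s["time_s"],2),"lat",(F@n).round(2),"rad",(F@a).round(2),"z",F[2].round(2),"pos a",((s["position"]-b)@a*1000).round(2),s["finger_gap"])
    if F@a<-9: break
pose=campose("wrist");pw,dw=camera("wrist"); W=cloud(dw,*pose); rad=(W[...,:2]-hub)@a[:2]; np.savez("w4.npz",d=dw,p=pw,K=pose[0],R=pose[1],t=pose[2])
for v in range(200,320,8): print(v,[(int(rad[v,u]*1000),int(W[v,u,2]*1000)) for u in range(268,292,6)])
E
```

```text
free [-0.64 -0.79 -0.01] [-0.00872223  0.00409928 -0.00196736]
free [ 0.11 -0.45  0.28]
-0.005 15.97 lat 0.13 rad 2.43 z 4.51 pos a -4.94 0.016487292864509426
-0.003 16.32 lat -0.6 rad -4.34 z -0.98 pos a -4.15 0.01661802201367489
-0.001 16.67 lat 0.16 rad -6.79 z -2.36 pos a -3.26 0.016616901029389
0.001 17.02 lat -0.73 rad -7.84 z -3.12 pos a -1.49 0.016854035402987844
0.003 17.37 lat -0.58 rad -7.05 z -2.54 pos a 0.41 0.016693567084713326
0.005 17.72 lat -0.22 rad -8.97 z -3.49 pos a 1.88 0.01639003010134995
0.007 18.07 lat -0.5 rad -12.83 z -6.54 pos a 2.36 0.016438801105582785
200 [(66, 105), (66, 105), (66, 104), (66, 105)]
208 [(71, 105), (71, 105), (70, 105), (71, 104)]
216 [(75, 105), (75, 105), (76, 104), (75, 105)]
224 [(74, 125), (74, 126), (74, 126), (74, 126)]
232 [(72, 144), (71, 146), (71, 147), (72, 143)]
240 [(72, 154), (71, 156), (71, 157), (72, 156)]
248 [(72, 164), (71, 167), (71, 166), (72, 164)]
256 [(72, 174), (72, 174), (72, 175), (72, 174)]
264 [(72, 182), (71, 184), (72, 182), (72, 182)]
272 [(72, 188), (72, 188), (72, 189), (72, 188)]
280 [(72, 195), (15, 313), (71, 196), (73, 194)]
288 [(72, 201), (72, 201), (72, 201), (72, 200)]
296 [(73, 205), (72, 206), (73, 205), (73, 205)]
304 [(75, 206), (75, 206), (75, 206), (75, 205)]
312 [(78, 206), (78, 206), (78, 206), (78, 205)]
```

```bash
cat >> h.py <<'E'
H=np.array([.5562,-.0587]); ZT=tcp(hp(np.pi/2))[2]
import json,os
def crank_to(c_end,step,st,feed=.05,stop=None):
    "st: dict c (commanded angle), e (radial bias), log"
    while st["c"]<c_end-1e-6:
        st["c"]=min(st["c"]+step,c_end); b=yaw0-st["c"]; r=-np.array([np.cos(b),np.sin(b)]); 
        move_l(np.r_[H+(.08+st["e"])*r,ZT],feed=feed); sleep(.06)
        s=sense(); b2=np.arctan2(*(-(s["position"][:2]-H))[::-1]); ca=(yaw0-b2+.3)%(2*np.pi)-.3
        r=-np.array([np.cos(b2),np.sin(b2)]); t=np.array([r[1],-r[0]]); F=s["wrist_force"]
        ft=-F[:2]@t; fr=F[:2]@r; R=np.hypot(*(s["position"][:2]-H))
        st["log"].append([ca,ft]); print(f'{s["time_s"]:.2f} c {st["c"]:.3f} act {ca:.3f} Ft {ft:.2f} Fr {fr:.2f} Fz {F[2]:.2f} R {R*1000:.1f} e {st["e"]*1000:.1f}')
        st["e"]+=np.clip((fr+4)/10000,-.0004,.0004)
        if abs(fr)>15 or ft>13 or (stop and stop(st)): return True
    json.dump(st,open("st.json","w")); return False
E
python3 - <<'E'
from h import *
st=dict(c=0.,e=.003,log=[])
command_gripper(0,80)
crank_to(.5,.05,st); json.dump(st,open("st.json","w"))
E
```

```text
18.65 c 0.050 act 0.028 Ft 3.55 Fr -6.92 Fz 1.23 R 80.7 e 3.0
18.96 c 0.100 act 0.074 Ft 5.13 Fr -6.24 Fz 2.96 R 80.6 e 2.7
19.27 c 0.150 act 0.122 Ft 5.17 Fr -5.18 Fz 3.73 R 80.5 e 2.5
19.57 c 0.200 act 0.172 Ft 4.67 Fr -4.74 Fz 4.14 R 80.5 e 2.4
19.88 c 0.250 act 0.222 Ft 5.20 Fr -4.57 Fz 5.02 R 80.5 e 2.3
20.19 c 0.300 act 0.272 Ft 4.31 Fr -4.26 Fz 5.06 R 80.5 e 2.2
20.50 c 0.350 act 0.322 Ft 4.83 Fr -4.95 Fz 5.59 R 80.5 e 2.2
20.81 c 0.400 act 0.372 Ft 4.76 Fr -4.65 Fz 6.68 R 80.4 e 2.1
21.12 c 0.450 act 0.422 Ft 4.34 Fr -3.49 Fz 7.29 R 80.4 e 2.1
21.43 c 0.500 act 0.471 Ft 4.65 Fr -3.73 Fz 6.94 R 80.4 e 2.1
```

```bash
python3 - <<'E'
from h import *
st=json.load(open("st.json")); base=np.median([f for c,f in st["log"] if c>.1]); print(base)
print(crank_to(2.7,.05,st,stop=lambda s:np.mean([f for c,f in s["log"][-2:]])>base+2.2)); json.dump(st,open("st.json","w"))
E
```

```text
4.717938194862931
21.73 c 0.550 act 0.522 Ft 5.44 Fr -3.71 Fz 7.28 R 80.4 e 2.1
22.04 c 0.600 act 0.572 Ft 4.51 Fr -4.73 Fz 8.21 R 80.3 e 2.2
22.35 c 0.650 act 0.622 Ft 5.18 Fr -4.03 Fz 7.67 R 80.4 e 2.1
22.66 c 0.700 act 0.672 Ft 5.08 Fr -2.94 Fz 7.54 R 80.3 e 2.1
22.97 c 0.750 act 0.722 Ft 4.08 Fr -3.71 Fz 8.82 R 80.3 e 2.2
23.27 c 0.800 act 0.771 Ft 4.43 Fr -4.07 Fz 9.33 R 80.3 e 2.2
23.58 c 0.850 act 0.820 Ft 5.05 Fr -4.41 Fz 8.54 R 80.4 e 2.2
23.89 c 0.900 act 0.870 Ft 5.55 Fr -4.19 Fz 9.26 R 80.3 e 2.2
24.20 c 0.950 act 0.921 Ft 5.22 Fr -3.46 Fz 9.79 R 80.4 e 2.1
24.51 c 1.000 act 0.971 Ft 6.02 Fr -4.45 Fz 10.19 R 80.4 e 2.2
24.82 c 1.050 act 1.021 Ft 6.10 Fr -3.88 Fz 9.08 R 80.4 e 2.2
25.12 c 1.100 act 1.071 Ft 5.93 Fr -4.71 Fz 10.28 R 80.4 e 2.2
25.43 c 1.150 act 1.121 Ft 5.52 Fr -3.75 Fz 9.38 R 80.4 e 2.1
25.74 c 1.200 act 1.171 Ft 4.87 Fr -4.16 Fz 9.79 R 80.4 e 2.1
26.05 c 1.250 act 1.221 Ft 6.15 Fr -3.37 Fz 9.76 R 80.4 e 2.1
26.36 c 1.300 act 1.271 Ft 5.14 Fr -4.18 Fz 10.36 R 80.4 e 2.2
26.67 c 1.350 act 1.321 Ft 5.14 Fr -4.50 Fz 10.02 R 80.4 e 2.2
26.98 c 1.400 act 1.371 Ft 4.90 Fr -4.12 Fz 10.78 R 80.4 e 2.1
27.28 c 1.450 act 1.420 Ft 5.36 Fr -3.75 Fz 10.19 R 80.4 e 2.1
27.59 c 1.500 act 1.470 Ft 4.62 Fr -4.40 Fz 9.73 R 80.4 e 2.1
27.90 c 1.550 act 1.520 Ft 5.83 Fr -4.26 Fz 10.08 R 80.5 e 2.1
28.21 c 1.600 act 1.569 Ft 5.17 Fr -3.72 Fz 9.50 R 80.5 e 2.0
28.52 c 1.650 act 1.619 Ft 5.39 Fr -4.79 Fz 9.16 R 80.5 e 2.1
28.82 c 1.700 act 1.664 Ft 5.67 Fr -3.42 Fz 9.43 R 80.5 e 2.0
29.13 c 1.750 act 1.708 Ft 7.60 Fr -3.89 Fz 10.60 R 80.5 e 2.1
29.44 c 1.800 act 1.752 Ft 7.57 Fr -5.22 Fz 10.10 R 80.6 e 2.1
True
```

```bash
python3 - <<'E'
from h import *
st=json.load(open("st.json"))
crank_to(1.82,.02,st,feed=.03)
ca=st["log"][-1][0]; b=yaw0-ca; r=-np.array([np.cos(b),np.sin(b)])
s=sense(); p=s["position"].copy(); p[:2]=H+(.0804+.0005)*r
move_l(p,feed=.02); sleep(.1); print(sense()["wrist_force"].round(2))
command_gripper(.05); sleep(.15); s=sense(); print(s["time_s"],s["finger_gap"],s["wrist_force"].round(2))
print(move_l(s["position"]+[0,0,.13],feed=.08,until_force=6))
movep([.58,0.0,.40],down(yaw0-np.pi/2+.4)); sleep(.2)
pose=campose("wrist");pw,dw=camera("wrist"); np.savez("w5.npz",d=dw,p=pw,K=pose[0],R=pose[1],t=pose[2])
cv2.imwrite("pics/end.png",cv2.resize(pw[:,:,::-1],(800,600)))
W=cloud(dw,*pose); m=(np.hypot(W[...,0]-H[0],W[...,1]-H[1])<.12)&(pw.max(2)<100)
for lo,hi in((.203,.21),(.14,.16),(.16,.18),(.18,.2)):
    P=W[m&(W[...,2]>lo)&(W[...,2]<hi)]; print(lo,len(P),P.mean(0).round(4) if len(P) else "")
print("expected pin",H+.0804*r,sense()["time_s"])
E
```

```text
29.75 c 1.820 act 1.763 Ft 9.35 Fr -5.20 Fz 11.66 R 80.6 e 1.9
[-2.78 -0.25  6.79]
30.8083 0.04993529930615461 [-0.18  0.59  0.03]
False
0.203 336 [0.6052 0.0069 0.2063]
0.14 24 [0.6117 0.0039 0.1542]
0.16 32 [0.6119 0.0053 0.1695]
0.18 60 [0.6116 0.0052 0.1906]
expected pin [0.60421272 0.00578984] 33.3167
```

View pics/end.png

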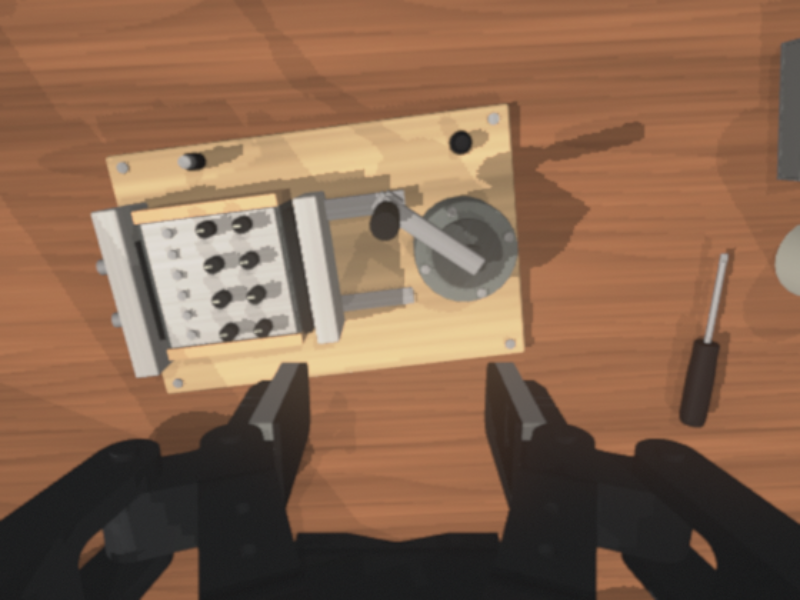

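```bash
python3 -c "
from rig import *
finish_job(); print(sense()['time_s'])"
```

```text
the job is handed in; nothing more can be done
the job is handed in; nothing more can be done
```

I folded the handle upright against its stop, then cranked about 1.76 rad clockwise by the handle. I stopped when it clearly turned harder, let go, backed clear and handed in at about 33 s.

- **Squeeze:** I estimate 14 to 17 N. The handle force rose about 3.5 N over idle, which gives about 14 N. About 0.14 rad of crank past the contact with the fence buffer gives about 17 N. Neither is a direct reading. The measured idle force was 4.7 N, not the stated 6 N, so I used the rise and not the absolute value. The last single reading was 9.35 N and noisy.
- **Handle:** The first lift left it about 0.08 rad short of upright because it slipped in the pads. I regripped harder and pushed it onto its stop before cranking. In the final image and depth it stands vertical.
- **Crank before the handle was out:** No turning showed. Sideways force on the handle stayed at about 3 N or less during the lift (about 5 N for a moment at the first grip, near the hub), below the roughly 6 N needed to turn it.
- **Final picture:** The jaw is on the case and the case is on the buffer. The spare knob, adapter and driver are where they were. The mug and screw tray were only partly in view, and the wing knob and blank panel were not in the picture at all. The robot did not work near any of those four.

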